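# Load the last can into the slide-top cooler and close it

## Task

The slide-top can cooler has been left ajar with one can missing from its rack. Slide its glass door open, set the single can that stands at the front of the worktop (not the pair by the wall) upright into the empty middle cell (lower it in, do not drop it), then slide the door gently shut, fully home against the frame without slamming it. Leave the two cans in the rack, the salt shaker and the jigger as they are.

Things in the scene. Friction and masses are not known exactly. Their poses are not given: they have to be found in the camera images.
- can: Brown drink can with silver rim, alone in one of three places at the front of the worktop, left of the cooler; 53 mm diameter, 134 mm tall, 0.2 to 0.35 kg. Origin: centre of its underside, z up. Grip it from above 112 to 120 mm over its underside; in the rack the fingers close along the cooler's y. Wall cabinets hang over x > 0.65 m, y > -0.04 m, from 0.45 m up: keep the arm clear.
- cooler: Fixed brushed-metal slide-top cooler. Origin: on the worktop under the middle of its can bay; z up, +y along the track to the jamb where the door shuts, -y to where the open door parks over the machine housing, +x to the back. Outside x -114 to 114 mm, y -220 to 78; walls 146 mm high, tracks to 158 mm. Bay 200 mm (x) by 132 mm (y), open above but for the door; floor 10 mm above the worktop.
- free_cell (a point): Centre of the floor of the empty middle cell of the white wire rack, 10 mm above the worktop; axes as the cooler's. The rack is 60 mm high: three square cells 64 mm wide, wires 4 mm, in a row along x, centres 68 mm apart. On both y sides of the rack the bay has 30 mm free for fingers. A can perched on the rack stops the door.
- door (a joint): Opening of the sliding door in m, along the cooler's -y: 0 shut against the rubber-edged jamb at the +y end, 0.137 fully open, the whole bay clear. Starts at 0.03 to 0.06, too little to pass a can. Friction about 2.5 N, light damping, no spring: stays where left. Dark steel frame with tinted pane, 204 (x) x 140 (y) x 8 mm, underside 149 mm above the worktop.
- door_handle (a point): Middle of the door's round steel bar handle, axes as the cooler's. Bar 14 mm thick, 120 mm long along x, axis 187 mm above the worktop, 21 mm free under it, on two 12 mm posts 48 mm either side of the middle. Pinch it from above with fingers closing along y, or push it from either side. It lies 1 mm to -y of the free cell with the door shut, 138 mm when fully open.
- front_can: Brown and orange can like the other, standing in the rack cell at -x (nearest the robot). Origin: centre of its underside. Leave it there, upright.
- back_can: The same in the rack cell at +x (farthest). Leave it there, upright.
- salt_shaker: Glass salt shaker with a grey metal cap, 44 mm diameter, 90 mm tall, standing on the worktop left of the cooler; origin: centre of its underside. Leave it.
- jigger: Brass double-cone measure, 44 mm diameter, 78 mm tall, standing on the worktop left of the cooler; origin: centre of its underside. Leave it.

How it is judged:
By the outcome, as a careful person would: the job done as asked, in the order asked, and still so for the second after the job is handed in, with the robot touching nothing.
It also fails if it takes over 64 s, if anything falls off the work surface, if the arm or the gripper's body presses on something with over 40 N, if the wrist force passes 120 N, or if a joint passes its speed limit or range.

## Robot

A 7-joint arm with a two-finger parallel gripper is mounted at the origin on a cart in front of the work surface, level with it; the furniture and walls round the work are solid. World frame = base frame: x ahead of the robot, y to its left, z up, the work surface at z = 0. Lengths are in m, angles in degrees, forces in N, time in s.
With the tool pointing down it reaches from about 0.35 to 0.9 m from the base axis. Payload 19.9 kg.
Tool frame: the origin (TCP) lies at the very end of the fingers, on their centre line; the grasp point (between the pads) lies 19 mm behind it (manip.grasp_offset is the distance from the TCP to the grasp point, in m); z points along the fingers, y is the line along which they close (so a half turn about z gives the same grasp; the last joint's range is limited). The gripper opens to 85 mm and grips with 20 to 120 N. Pads are 22 mm wide; open, the fingers measure 114 mm over their backs; the gripper's body (76 mm by 85 mm) begins 54 mm behind the grasp point. The pads swing forward as they close: fully open they stand 13 mm farther back than shut.
Start: joints at [73.539, 23.915, -0.59, 92.452, 0.269, 63.638, -3.037], TCP at [0.152, -0.606, 0.231] pointing down, gripper open.
Joint ranges: [-161.28, 161.28], [-22.2, 115.67], [-73.04, 71.86], [3.21, 147.25], [-68.34, 248.33], [10.77, 114.83], [-161.83, 161.83]. Speed limits (degrees/s): [108.29, 108.29, 136.94, 136.94, 172.46, 172.46, 172.46].

## Interface

Orientations are given as a 3x3 rotation matrix whose columns are the frame's x, y, z axes.
In Python, from plant import manip, grab_frame, get_calibration, get_state gives the robot as it stands (manip), with the cameras as plain functions and the readings as plain functions.
- The arm moves only by the tool shift_gripper, called after ">>>" as name(argument=value, ...) on one line, values as JSON. Schema: {"type":"object","properties":{"motion":{"type":"array","items":{"type":"object","properties":{"sx":{"type":"number"},"sy":{"type":"number"},"sz":{"type":"number"},"turn":{"type":"number"}},"additionalProperties":false},"minItems":1,"maxItems":12},"finger_gap":{"type":"number"},"clamp_n":{"type":"number"},"only":{"type":"string"},"quiet":{"type":"boolean"},"lines":{"type":"string"}},"required":["motion"],"additionalProperties":false}. motion is a list of rows, 1 to 12 of them, each an object with the fields sx, sy, sz (the shift in m), turn (a turn about the tool's z in degrees); a field left out counts as zero; each row shifts and turns the commanded pose from where the row before left it, along the tool's axes as they then stand; what a row does not reach is not made up. A row lasts 1/12 s, in which the tool goes at most 0.0417 m and 7.16 degrees, less where a joint would pass 70% of its speed; a pose out of reach is approached as far as the arm can. finger_gap is the opening from 0.0 (shut) to 1.0 (fully open), set as the call begins (left out keeps the last). The fingers move at their own pace and stop on an object; clamp_n is the grip in N (left out, the last holds). Time passes only in rows, so rows that do not move let the fingers close. The tool returns the time, the measured TCP pose, the force, the opening and the grip force at its end. only (a regular expression) keeps the lines of the reply that match it, lines (a string "A,B") keeps lines A to B, and quiet returns only ok. Input that does not fit is refused with a message, and nothing moves.
- get_state(): the state, without advancing time (a new reading comes with each control period).
- grab_frame(name): name is "scene" or "top" or "wrist"; returns the picture (480x640x3 uint8, red, green, blue); there is no depth.
- get_calibration(name): a dict with "camera_matrix" (3x3 intrinsics, pixels), "camera_from_world" (4x4, takes a point from world to camera coordinates). Camera axes: x right, y down, z forward; pixel columns grow to the right and rows downward; lengths in m; the calibration is good to about 2 mm. A picture is of the moment at which its call begins: read the wrist's pose just before it. get_calibration takes no time and is no camera call; for the wrist camera it gives the pose at the moment of the call.
- manip.hand_in(): hands the job in; it is judged then, once.
The state is a dict: "time": time; "joint_pos": joint angles; "qd": joint speeds; "effort": joint torques, N m; "tcp_pos": TCP position; "orientation": TCP orientation; "force": force on the tool from outside, world axes, zero at the start; "moment": the same for the moment, N m; "gripper_width": opening from 0.0 (shut) to 1.0 (fully open); "finger_force": force on a finger pad.
Only numpy, scipy, OpenCV 4.12 (cv2) and the standard library are available. Lean on these libraries where they do the work, as an engineer would, in place of code of your own. Each camera call takes 0.05 s, during which the arm holds its last target. There are 200 camera calls.

## Working session

There is one attempt and no reset: what is moved stays moved. The work goes in short steps, Python scripts to look and compute and a tool call to move; the robot and the scene stay as the last step left them, time stands still between calls to the robot, and variables do not carry over. Pictures are saved under pics/ and viewed, at most 10 in all, crops included, and the job is handed in when it is done.

```bash
ls; mkdir -p pics; python3 - <<'E'
from plant import manip, grab_frame, get_calibration, get_state
import cv2,numpy as np
s=get_state();print(s['time'],s['tcp_pos'],np.round(s['orientation'],3),s['gripper_width'],manip.grasp_offset)
for n in("scene","top"):
    im=grab_frame(n);cv2.imwrite(f'pics/{n}0.png',im[:,:,::-1]);c=get_calibration(n);print(n,np.round(c['camera_matrix'],1).tolist(),np.round(c['camera_from_world'],4).tolist())
E
```

```text
pics
plant.py
0.0 [ 0.15194346 -0.60589023  0.23065548] [[ 0.97   0.243 -0.   ]
 [ 0.243 -0.97   0.001]
 [-0.    -0.001 -1.   ]] 1.0010142704241018 0.0187
scene [[551.2, 0.0, 328.8], [0.0, 551.2, 242.9], [0.0, 0.0, 1.0]] [[-0.8661, -0.4997, -0.0113, 0.5349], [-0.3547, 0.6303, -0.6906, 0.2177], [0.3522, -0.5941, -0.7231, 0.9255], [0.0, 0.0, 0.0, 1.0]]
top [[481.9, 0.0, 313.3], [0.0, 481.9, 237.4], [0.0, 0.0, 1.0]] [[-0.2653, -0.9642, 0.0014, 0.2191], [-0.7452, 0.2041, -0.6348, 0.4654], [0.6118, -0.1695, -0.7727, 0.7153], [0.0, 0.0, 0.0, 1.0]]
```

View pics/top0.png

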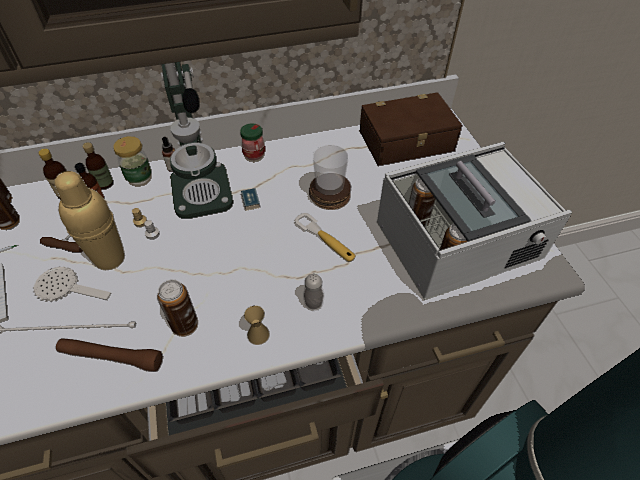

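View pics/scene0.png

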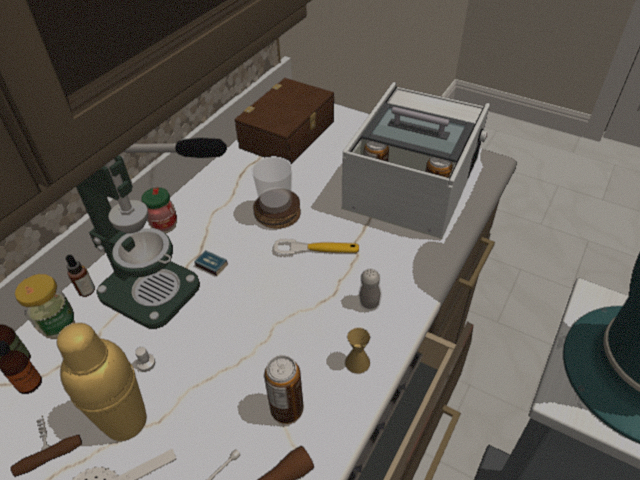

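The top view shows the can lid near (174,292), the jigger at (257,324), the shaker at (314,291) and the handle from about (460,165) to (490,207). In the scene view the can lid is near (282,370) and the handle runs from (392,112) to (448,131). I'll zoom in for accurate points.

```bash
python3 - <<'E'
import cv2,numpy as np
t=cv2.imread('pics/top0.png');s=cv2.imread('pics/scene0.png')
R=lambda a,k:cv2.resize(a,None,fx=k,fy=k,interpolation=cv2.INTER_CUBIC)
# left: top cooler x370-580,y140-300 ; right scene x335-495,y75-235
m=np.zeros((600,800,3),np.uint8)
m[:340,:400]=R(t[135:305,375:575],2)
m[:340,400:760]=R(s[75:245,330:510],2)
m[340:600,:260]=R(t[275:340,150:215],4)
m[340:600,260:520]=R(s[350:415,255:320],4)
cv2.imwrite('pics/m1.png',m)
E
cat > h.py <<'E'
from plant import manip, grab_frame, get_calibration, get_state
import numpy as np
def ray(n,p,cal=None):
    c=cal or get_calibration(n);K=np.array(c['camera_matrix']);T=np.array(c['camera_from_world'])
    R=T[:3,:3];o=-R.T@T[:3,3];d=R.T@np.linalg.solve(K,[p[0],p[1],1]);return o,d/np.linalg.norm(d)
def onz(n,p,z,cal=None):
    o,d=ray(n,p,cal);return o+d*(z-o[2])/d[2]
def tri(*obs):
    A=np.zeros((3,3));b=np.zeros(3)
    for n,p in obs:
        o,d=ray(n,p);M=np.eye(3)-np.outer(d,d);A+=M;b+=M@o
    return np.linalg.solve(A,b)
def proj(n,X):
    c=get_calibration(n);T=np.array(c['camera_from_world']);q=np.array(c['camera_matrix'])@(T[:3,:3]@X+T[:3,3]);return q[:2]/q[2]
E
python3 - <<'E'
from h import *
print('can',onz('top',(174,292),.134),onz('scene',(282,368),.134))
print('hand',[onz('top',p,.194) for p in((460,165),(490,207))],[onz('scene',p,.194) for p in((392,112),(448,131))])
print('shaker',onz('top',(314,277),.09),'jig',onz('top',(256,311),.078),onz('scene',(358,334),.078))
E
```

```text
can [0.47759544 0.34918309 0.134     ] [0.48629598 0.35836139 0.134     ]
hand [array([ 0.58840163, -0.23944604,  0.194     ]), array([ 0.46879619, -0.24118269,  0.194     ])] [array([ 0.59462183, -0.22302608,  0.194     ]), array([ 0.47027462, -0.2158713 ,  0.194     ])]
shaker [0.47279047 0.09579849 0.09      ] jig [0.43598371 0.21643946 0.078     ] [0.4356513 0.2191114 0.078    ]
```

View pics/m1.png

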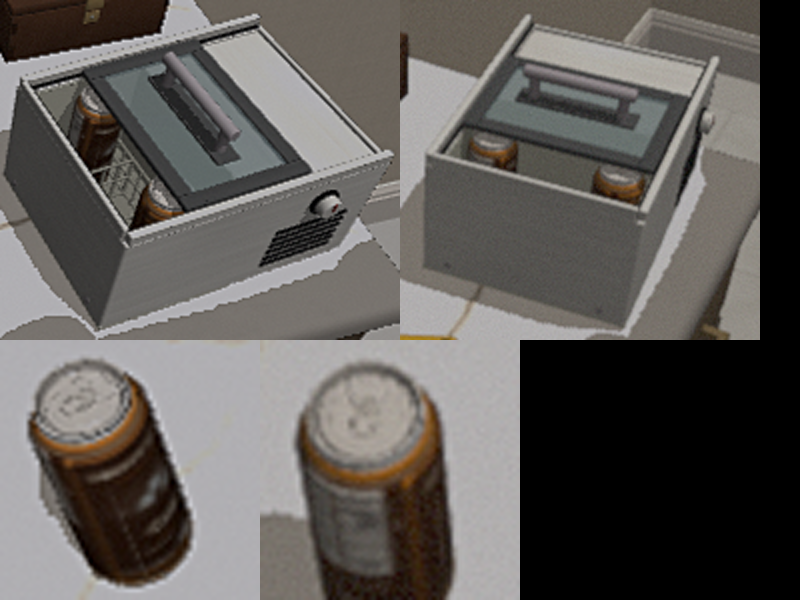

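The crops show the handle bar ends at top (460.5,165) and (490.5,201), and at scene (393.5,111) and (448,121). The can lid centre is at top (170.8,290.5) and scene (281.3,368.3). The cooler track corners are visible too.

```bash
python3 - <<'E'
from h import *
np.set_printoptions(precision=4,suppress=True)
print('can',onz('top',(170.8,290.5),.134),onz('scene',(281.3,368.3),.134),tri(('top',(170.8,290.5)),('scene',(281.3,368.3))))
for a,b in(((460.5,165),(393.5,111)),((490.5,201),(448,121))): print('hand',onz('top',a,.187),onz('scene',b,.187),tri(('top',a),('scene',b)))
for n,a,b in(('near jamb',(439,254),(451.5,182.5)),('near -y',(570,211.5),(488,105)),('far jamb',(386,175),(344,152.5)),('far -y',(503.5,143.5),(393.5,84))):
  print(n,onz('top',a,.158),onz('scene',b,.158),tri(('top',a),('scene',b)))
E
```

```text
can [0.4822 0.3543 0.134 ] [0.4869 0.3593 0.134 ] [0.4897 0.3556 0.1249]
hand [ 0.5948 -0.2455  0.187 ] [ 0.5977 -0.2379  0.187 ] [ 0.604  -0.2527  0.177 ]
hand [ 0.4879 -0.2548  0.187 ] [ 0.4859 -0.2584  0.187 ] [ 0.4838 -0.251   0.1921]
near jamb [ 0.4163 -0.1222  0.158 ] [ 0.4183 -0.1156  0.158 ] [ 0.4213 -0.1263  0.1495]
near -y [ 0.4446 -0.4115  0.158 ] [ 0.4447 -0.4008  0.158 ] [ 0.4495 -0.419   0.1483]
far jamb [ 0.6351 -0.1038  0.158 ] [ 0.6375 -0.0984  0.158 ] [ 0.6426 -0.1075  0.1502]
far -y [ 0.6612 -0.39    0.158 ] [ 0.663  -0.3806  0.158 ] [ 0.6712 -0.3993  0.147 ]
```

>>> shift_gripper(motion=[{"sx":0.031, "sy":-0.0168, "sz":-0.009}, {"sx":0.031, "sy":-0.0168, "sz":-0.009}, {"sx":0.031, "sy":-0.0168, "sz":-0.009}, {"sx":0.031, "sy":-0.0168, "sz":-0.009}, {"sx":0.031, "sy":-0.0168, "sz":-0.009}, {"sx":0.031, "sy":-0.0168, "sz":-0.009}, {"sx":0.031, "sy":-0.0168, "sz":-0.009}, {"sx":0.031, "sy":-0.0168, "sz":-0.009}, {"sx":0.031, "sy":-0.0168, "sz":-0.009}, {"sx":0.031, "sy":-0.0168, "sz":-0.009}, {"sx":0.031, "sy":-0.0168, "sz":-0.009}, {"sx":0.031, "sy":-0.0168, "sz":-0.009}], finger_gap=1.0, clamp_n=40)

```text
time: 1.1
tcp_pos: [0.4647, -0.3187, 0.3396]
orientation: [[0.97, 0.243, -0.0], [0.243, -0.97, 0.0], [-0.0, -0.0, -1.0]]
force: [1.0, -1.6, 0.5]
gripper_width: 1.001
finger_force: 0.0
```

>>> shift_gripper(motion=[{"sx":0.031, "sy":-0.0168}, {"sx":0.031, "sy":-0.0168}, {"sx":0.031, "sy":-0.0168}, {"turn":3}, {"turn":3}, {"turn":3}, {}, {}])

```text
time: 1.77
tcp_pos: [0.5417, -0.2486, 0.339]
orientation: [[0.996, 0.09, -0.0], [0.09, -0.996, 0.0], [-0.0, -0.0, -1.0]]
force: [0.0, -0.4, -0.0]
gripper_width: 1.0
finger_force: 0.0
```

```bash
python3 - <<'E'
from h import *
import cv2
np.set_printoptions(precision=4,suppress=True)
s=get_state();c=get_calibration('wrist');im=grab_frame('wrist');cv2.imwrite('pics/w1.png',im[:,:,::-1])
print(s['tcp_pos'],s['orientation'],c);import pickle;pickle.dump(c,open('w1.pkl','wb'))
E
```

```text
[ 0.5417 -0.2486  0.339 ] [[ 0.9959  0.0902 -0.0005]
 [ 0.0902 -0.9959  0.0002]
 [-0.0005 -0.0002 -1.    ]] {'camera_matrix': array([[417.1222,   0.    , 325.0385],
       [  0.    , 417.1222, 236.6982],
       [  0.    ,   0.    ,   1.    ]]), 'camera_from_world': array([[ 0.0912, -0.9958, -0.0011, -0.2966],
       [-0.9521, -0.0875,  0.2932,  0.4251],
       [-0.292 , -0.0257, -0.9561,  0.6331],
       [ 0.    ,  0.    ,  0.    ,  1.    ]])}
```

View pics/w1.png

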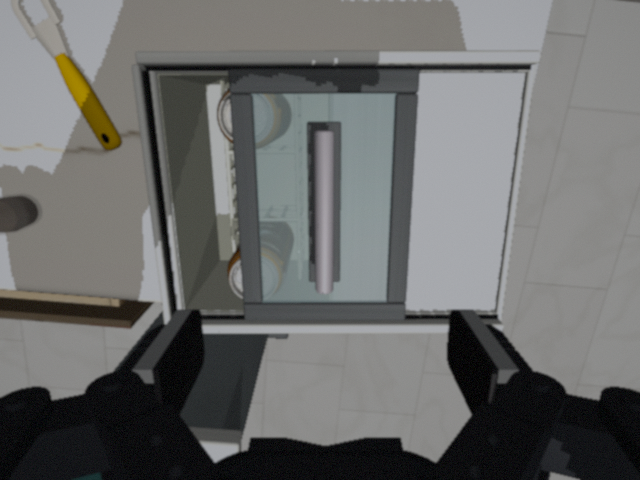

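The wrist view shows track corners at (136,53), (538,51), (174,334) and (503,331). The handle bar runs from (325,130) to (325,293), and the door edges are (231,70)/(246,319) and (419,72)/(405,319).

```bash
python3 - <<'E'
from h import *
import pickle
np.set_printoptions(precision=4,suppress=True)
c=pickle.load(open('w1.pkl','rb'))
P=lambda p,z:onz('wrist',p,z,c)[:2]
fj,fo,nj,no=[P(p,.158) for p in((136,53),(538,51),(174,334),(503,331))]
print(fj,fo,nj,no,'size',np.linalg.norm(fj-fo),np.linalg.norm(nj-no),np.linalg.norm(fj-nj))
for v in(fj-fo,nj-no):print('yaw y',np.degrees(np.arctan2(-v[0],v[1])))
for v in(fj-nj,fo-no):print('yaw x',np.degrees(np.arctan2(v[1],v[0])))
yw=np.radians(np.mean([np.degrees(np.arctan2(-v[0],v[1])) for v in(fj-fo,nj-no)]+[np.degrees(np.arctan2(v[1],v[0])) for v in(fj-nj,fo-no)]))
X=np.array([np.cos(yw),np.sin(yw)]);Y=np.array([-X[1],X[0]])
O=(fj+fo+nj+no)/4+.071*Y;print('origin',O,np.degrees(yw))
for p,z in(((325,130),.187),((325,293),.187),((231,70),.157),((246,319),.157),((419,72),.157),((405,319),.157)):
  q=P(p,z);print(q,'cooler',(q-O)@X,(q-O)@Y)
E
```

```text
[ 0.6422 -0.104 ] [ 0.6695 -0.3888] [ 0.4179 -0.1277] [ 0.447  -0.4123] size 0.286104222661262 0.2860805017830221 0.22558035857695952
yaw y 5.486684432413025
yaw y 5.8554646011871965
yaw x 6.027819794831185
yaw x 6.024681480337126
origin [ 0.5369 -0.1876] 5.848662577192133
[ 0.6028 -0.2429] cooler 0.059945579808522775 -0.06174049814827916
[ 0.482  -0.2539] cooler -0.06137319654062816 -0.06043063778547789
[ 0.6371 -0.1715] cooler 0.1013048170782658 0.005771962534947316
[ 0.4376 -0.1895] cooler -0.09898205055755056 0.008217372109597453
[ 0.6481 -0.3069] cooler 0.09848149529910734 -0.13010309672689563
[ 0.4502 -0.3261] cooler -0.10037998464099848 -0.12901246711264472
```

>>> shift_gripper(motion=[{"sx":0.001, "sz":0.028, "turn":-0.5}, {"sz":0.028}, {"sz":0.028}, {"sz":0.028}, {"sz":0.028}, {"sz":0.02}, {"sz":0.007}, {}], finger_gap=1.0, clamp_n=40)

```text
time: 2.48
tcp_pos: [0.542, -0.2483, 0.1709]
orientation: [[0.995, 0.098, -0.002], [0.098, -0.995, 0.001], [-0.002, -0.002, -1.0]]
force: [0.0, 0.3, 0.0]
gripper_width: 1.001
finger_force: 0.0
```

>>> shift_gripper(motion=[{}, {}, {}, {}, {}, {}, {}, {}, {}, {}], finger_gap=0, clamp_n=40)

```text
time: 3.32
tcp_pos: [0.5429, -0.2486, 0.1728]
orientation: [[0.995, 0.097, 0.0], [0.097, -0.995, -0.0], [0.0, 0.0, -1.0]]
force: [-1.6, 1.5, 5.1]
gripper_width: 0.148
finger_force: 38.9
```

>>> shift_gripper(motion=[{"sy":0.004}, {"sy":0.008}, {"sy":0.008}, {"sy":0.008}, {"sy":0.008}, {"sy":0.008}, {"sy":0.008}, {"sy":0.006}, {"sy":0.004}, {"sy":0.003}, {"sy":0.002}, {"sy":0.001}])

```text
time: 4.32
tcp_pos: [0.5492, -0.3165, 0.1728]
orientation: [[0.995, 0.097, -0.0], [0.097, -0.995, -0.0], [-0.0, 0.0, -1.0]]
force: [-3.5, 1.1, 7.3]
gripper_width: 0.147
finger_force: 39.3
```

>>> shift_gripper(motion=[{"sy":0.003}, {"sy":0.003}, {"sy":0.002}, {"sy":0.002}, {}])

```text
time: 4.73
tcp_pos: [0.55, -0.3245, 0.1728]
orientation: [[0.995, 0.098, -0.002], [0.098, -0.995, 0.003], [-0.001, -0.003, -1.0]]
force: [-10.7, 11.2, 13.6]
gripper_width: 0.145
finger_force: 40.1
```

>>> shift_gripper(motion=[{"sy":-0.002}, {}, {}, {}, {}, {}, {}], finger_gap=1.0)

```text
time: 5.32
tcp_pos: [0.5502, -0.3243, 0.1722]
orientation: [[0.995, 0.097, -0.0], [0.097, -0.995, 0.0], [-0.0, -0.0, -1.0]]
force: [-0.6, 0.2, 0.5]
gripper_width: 1.002
finger_force: 0.0
```

>>> shift_gripper(motion=[{"sz":-0.02}, {"sz":-0.04}, {"sz":-0.04}, {"sz":-0.04}, {"sx":-0.005, "sy":-0.04}, {"sx":-0.005, "sy":-0.04}, {"sx":-0.005, "sy":-0.04}, {"sx":-0.005, "sy":-0.02}, {}, {}])

```text
time: 6.15
tcp_pos: [0.5166, -0.1859, 0.3128]
orientation: [[0.995, 0.099, 0.001], [0.099, -0.995, -0.001], [0.001, 0.001, -1.0]]
force: [0.2, -0.6, 0.5]
gripper_width: 1.0
finger_force: 0.0
```

```bash
python3 - <<'E'
from h import *
import cv2
np.set_printoptions(precision=4,suppress=True)
s=get_state();c=get_calibration('wrist');im=grab_frame('wrist');cv2.imwrite('pics/w2.png',im[:,:,::-1])
print(s['tcp_pos'],s['orientation']);import pickle;pickle.dump(c,open('w2.pkl','wb'))
E
```

```text
[ 0.5166 -0.1859  0.3128] [[ 0.9951  0.099   0.0007]
 [ 0.099  -0.9951 -0.0005]
 [ 0.0006  0.0006 -1.    ]]
```

View pics/w2.png

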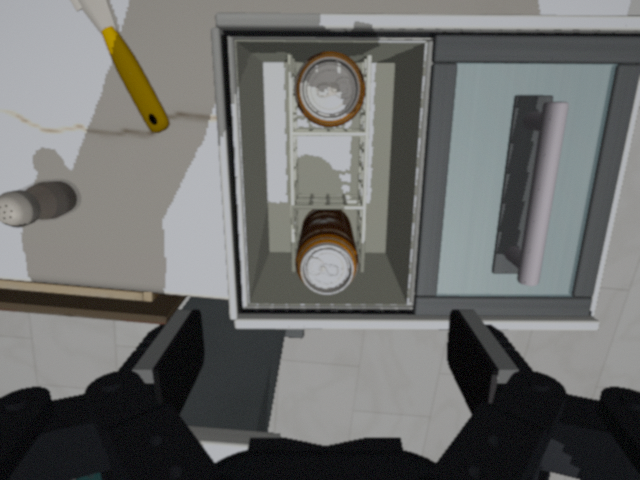

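The door is fully open. Can lids are at (331,88) and (327,268). The top wires of the middle cell have corners near (292,131), (368,131), (292,205) and (365,205).

```bash
python3 - <<'E'
from h import *
import pickle
np.set_printoptions(precision=4,suppress=True)
c=pickle.load(open('w2.pkl','rb'))
P=lambda p,z:onz('wrist',p,z,c)[:2]
a,b=P((331,88),.144),P((327,268),.144);print('lids',a,b,(a+b)/2,np.linalg.norm(a-b),np.degrees(np.arctan2(*(a-b)[::-1])))
q=[P(p,.07) for p in((292,131),(368,131),(292,205),(365,205))];print('cell',q,np.mean(q,0))
i=[P(p,.146) for p in((231,38),(433,38),(244,307),(412,309))];print('bay',i,np.mean(i,0))
E
```

```text
lids [ 0.606  -0.1812] [ 0.4713 -0.1921] [ 0.5386 -0.1866] 0.13512907156933024 4.622478613780479
cell [array([ 0.5699, -0.1509]), array([ 0.5767, -0.2185]), array([ 0.5025, -0.1561]), array([ 0.5094, -0.2245])] [ 0.5396 -0.1875]
bay [array([ 0.6308, -0.1108]), array([ 0.6444, -0.2463]), array([ 0.4315, -0.1282]), array([ 0.4434, -0.2646])] [ 0.5375 -0.1875]
```

>>> shift_gripper(motion=[{"sy":-0.02}, {"sy":-0.039}, {"sy":-0.039}, {"sy":-0.039}, {"sy":-0.039}, {"sy":-0.039}, {"sy":-0.039}, {"sy":-0.039}, {"sy":-0.039}, {"sy":-0.039}, {"sy":-0.039}, {"sy":-0.039}])

```text
time: 7.2
tcp_pos: [0.4735, 0.261, 0.3122]
orientation: [[0.995, 0.095, -0.0], [0.095, -0.995, 0.0], [-0.0, -0.0, -1.0]]
force: [0.2, 0.2, -0.5]
gripper_width: 1.004
finger_force: 0.0
```

>>> shift_gripper(motion=[{"sy":-0.039}, {"sy":-0.039}, {"sy":-0.02}, {}, {}])

```text
time: 7.62
tcp_pos: [0.4639, 0.358, 0.3116]
orientation: [[0.995, 0.098, -0.001], [0.098, -0.995, 0.0], [-0.001, -0.0, -1.0]]
force: [-0.3, -0.9, 0.4]
gripper_width: 1.001
finger_force: 0.0
```

```bash
python3 - <<'E'
from h import *
import cv2
np.set_printoptions(precision=4,suppress=True)
s=get_state();c=get_calibration('wrist');im=grab_frame('wrist');cv2.imwrite('pics/w3.png',im[:,:,::-1])
print(s['tcp_pos'],s['orientation'],s['joint_pos']);import pickle;pickle.dump(c,open('w3.pkl','wb'))
E
```

```text
[0.4639 0.358  0.3116] [[ 0.9952  0.0978 -0.0014]
 [ 0.0978 -0.9952  0.0002]
 [-0.0014 -0.0003 -1.    ]] [ -11.4546   19.8896  -37.5134   91.4924   12.4485   72.9296 -135.3879]
```

View pics/w3.png

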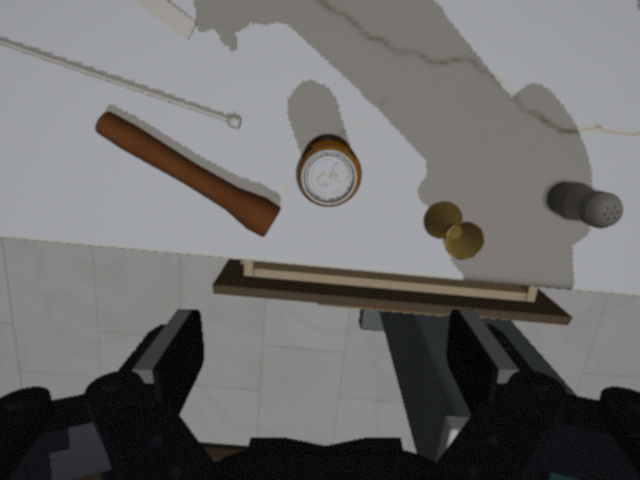

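The lid centre is at (330,179), with the jigger and shaker well clear.

```bash
python3 - <<'E'
from h import *
import pickle
c=pickle.load(open('w3.pkl','rb'));s=get_state()
p=onz('wrist',(330,179),.134,c);d=p-s['tcp_pos'];print(p,s['orientation'].T@d if hasattr(s['orientation'],'T') else np.array(s['orientation']).T@d)
E
```

```text
[0.48777846 0.35662697 0.134     ] [0.02348377 0.00245723 0.17770029]
```

>>> shift_gripper(motion=[{"sx":0.0235, "sy":0.0025, "sz":0.02}, {"sz":0.035}, {"sz":0.035}, {"sz":0.035}, {"sz":0.035}, {"sz":0.03}, {"sz":0.015}, {"sz":0.0096}, {}, {}])

```text
time: 8.5
tcp_pos: [0.4878, 0.3569, 0.0983]
orientation: [[0.995, 0.096, 0.0], [0.096, -0.995, 0.0], [0.0, -0.0, -1.0]]
force: [-0.5, 0.0, 1.1]
gripper_width: 0.998
finger_force: 0.0
```

>>> shift_gripper(motion=[{}, {}, {}, {}, {}, {}, {}, {}], finger_gap=0, clamp_n=45)

```text
time: 9.17
tcp_pos: [0.4878, 0.3579, 0.0993]
orientation: [[0.995, 0.097, 0.002], [0.097, -0.995, 0.001], [0.002, -0.001, -1.0]]
force: [-1.7, -1.8, 13.2]
gripper_width: 0.591
finger_force: 45.2
```

>>> shift_gripper(motion=[{"sz":-0.01}, {"sz":-0.025}, {"sz":-0.035}, {"sz":-0.035}, {"sz":-0.035}, {"sz":-0.03}, {"sy":0.01, "sz":-0.02}, {"sy":0.02, "sz":-0.01}, {"sy":0.03}, {"sy":0.035}, {"sy":0.035}, {"sy":0.035}])

```text
time: 10.17
tcp_pos: [0.5026, 0.1917, 0.2984]
orientation: [[0.995, 0.098, 0.0], [0.098, -0.995, 0.0], [0.0, -0.0, -1.0]]
force: [0.9, 0.1, -2.4]
gripper_width: 0.592
finger_force: 48.1
```

>>> shift_gripper(motion=[{"sy":0.035}, {"sy":0.035}, {"sy":0.035}, {"sy":0.035}, {"sy":0.035}, {"sy":0.035}, {"sy":0.035}, {"sy":0.035}, {"sy":0.035}, {"sy":0.03}, {"sy":0.02}, {"sy":0.01}])

```text
time: 11.17
tcp_pos: [0.5391, -0.183, 0.298]
orientation: [[0.996, 0.094, -0.0], [0.094, -0.996, -0.0], [-0.0, 0.0, -1.0]]
force: [0.1, 0.0, -3.1]
gripper_width: 0.591
finger_force: 48.1
```

>>> shift_gripper(motion=[{"sy":0.007}, {}, {}, {}])

```text
time: 11.5
tcp_pos: [0.5404, -0.1855, 0.2979]
orientation: [[0.995, 0.099, 0.0], [0.099, -0.995, 0.0], [0.0, -0.0, -1.0]]
force: [0.3, 0.6, -3.6]
gripper_width: 0.591
finger_force: 48.1
```

>>> shift_gripper(motion=[{"sx":-0.0017, "sy":0.0013, "sz":0.01}, {"sz":0.02}, {"sz":0.025}, {"sz":0.025}, {"sz":0.02}, {"sz":0.015}, {"sz":0.01}, {"sz":0.005}, {}])

```text
time: 12.25
tcp_pos: [0.5384, -0.188, 0.1668]
orientation: [[0.995, 0.098, -0.001], [0.098, -0.995, 0.001], [-0.001, -0.001, -1.0]]
force: [-0.7, 0.5, -2.7]
gripper_width: 0.59
finger_force: 48.1
```

>>> shift_gripper(motion=[{"sz":0.006}, {"sz":0.008}, {"sz":0.008}, {"sz":0.008}, {"sz":0.006}, {"sz":0.004}, {"sz":0.004}, {"sz":0.004}, {"sz":0.002}, {}])

```text
time: 13.08
tcp_pos: [0.5386, -0.1884, 0.1173]
orientation: [[0.995, 0.097, -0.0], [0.097, -0.995, 0.0], [-0.0, -0.0, -1.0]]
force: [-0.2, 0.2, -3.6]
gripper_width: 0.589
finger_force: 48.1
```

```bash
python3 - <<'E'
from h import *
import cv2
im=grab_frame('wrist')[:,:,::-1];im2=grab_frame('top')[:,:,::-1]
m=np.hstack([cv2.resize(im,(400,300)),cv2.resize(im2[120:300,360:600],(400,300))]);cv2.imwrite('pics/p1.png',m)
E
```

```text
(no output)
```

View pics/p1.png

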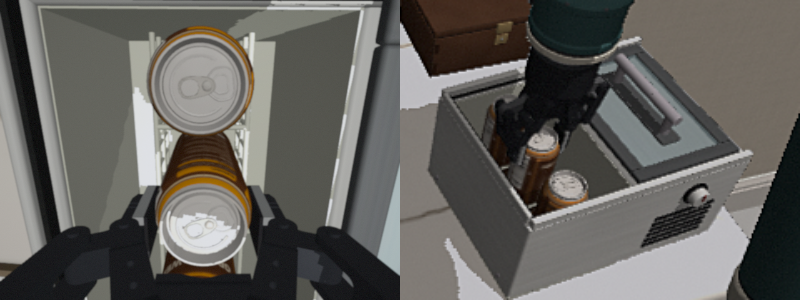

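The can is held inside the middle cell between the other two, with no contact force. I'll lower the last few millimetres.

>>> shift_gripper(motion=[{"sz":0.002}, {"sz":0.002}, {"sz":0.002}, {"sz":0.001}, {}, {}])

```text
time: 13.68
tcp_pos: [0.5387, -0.1884, 0.1106]
orientation: [[0.995, 0.097, -0.0], [0.097, -0.995, 0.0], [-0.0, -0.0, -1.0]]
force: [-0.8, -0.6, -2.9]
gripper_width: 0.592
finger_force: 48.1
```

>>> shift_gripper(motion=[{"sz":0.001}, {"sz":0.001}, {}, {}])

```text
time: 14.02
tcp_pos: [0.5392, -0.1885, 0.1093]
orientation: [[0.995, 0.097, 0.001], [0.097, -0.995, -0.0], [0.001, 0.0, -1.0]]
force: [-2.1, 0.7, 6.4]
gripper_width: 0.592
finger_force: 49.0
```

>>> shift_gripper(motion=[{}, {}, {}, {}, {}, {}], finger_gap=0.88)

```text
time: 14.52
tcp_pos: [0.5387, -0.1885, 0.1086]
orientation: [[0.995, 0.097, -0.0], [0.097, -0.995, 0.0], [-0.0, -0.0, -1.0]]
force: [-0.8, 0.5, -0.2]
gripper_width: 0.885
finger_force: 0.0
```

>>> shift_gripper(motion=[{"sz":-0.01}, {"sz":-0.02}, {"sz":-0.03}, {"sz":-0.035}, {"sz":-0.035}, {"sz":-0.035}, {"sz":-0.025}, {}])

```text
time: 15.18
tcp_pos: [0.5404, -0.1887, 0.305]
orientation: [[0.995, 0.097, 0.007], [0.097, -0.995, -0.003], [0.007, 0.003, -1.0]]
force: [0.2, -0.4, -0.6]
gripper_width: 0.877
finger_force: 0.0
```

```bash
python3 - <<'E'
from h import *
import cv2,pickle
c=get_calibration('wrist');pickle.dump(c,open('w4.pkl','wb'))
im=grab_frame('wrist')[:,:,::-1];cv2.imwrite('pics/p2.png',im)
E
```

```text
(no output)
```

View pics/p2.png

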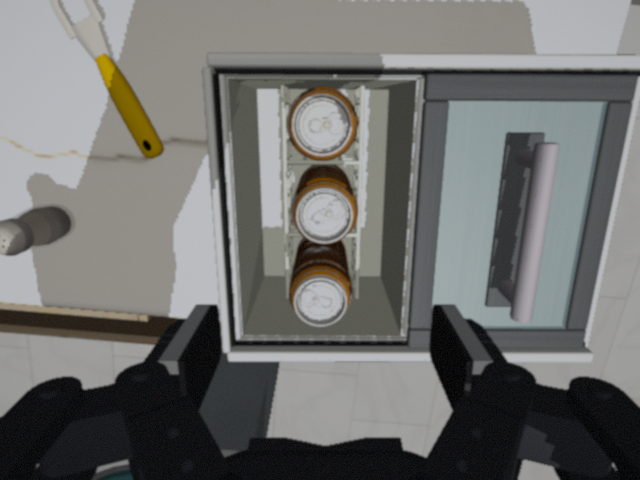

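All three cans stand upright in the rack. Now I'll grasp the handle again.

>>> shift_gripper(motion=[{"sx":-0.001, "sy":0.02}, {"sx":-0.001, "sy":0.035}, {"sx":-0.001, "sy":0.035}, {"sx":-0.001, "sy":0.03}, {"sy":0.016}, {"sz":0.02}, {"sz":0.03}, {"sz":0.03}, {"sz":0.03}, {"sz":0.015}, {"sz":0.008}, {}], finger_gap=1.0, clamp_n=40)

```text
time: 16.23
tcp_pos: [0.5473, -0.3234, 0.164]
orientation: [[0.995, 0.098, -0.002], [0.098, -0.995, 0.002], [-0.002, -0.002, -1.0]]
force: [-0.3, -0.1, 0.4]
gripper_width: 1.002
finger_force: 0.0
```

>>> shift_gripper(motion=[{}, {}, {}, {}, {}, {}, {}, {}, {}, {}], finger_gap=0, clamp_n=40)

```text
time: 17.07
tcp_pos: [0.5481, -0.3243, 0.1662]
orientation: [[0.995, 0.097, 0.0], [0.097, -0.995, -0.0], [0.0, 0.0, -1.0]]
force: [-1.5, 0.5, 5.9]
gripper_width: 0.149
finger_force: 38.9
```

>>> shift_gripper(motion=[{"sy":-0.004}, {"sy":-0.008}, {"sy":-0.01}, {"sy":-0.012}, {"sy":-0.012}, {"sy":-0.012}, {"sy":-0.012}, {"sy":-0.012}, {"sy":-0.012}, {"sy":-0.01}, {"sy":-0.007}, {"sy":-0.004}])

```text
time: 18.07
tcp_pos: [0.5373, -0.2084, 0.1661]
orientation: [[0.995, 0.098, 0.001], [0.098, -0.995, -0.0], [0.001, 0.0, -1.0]]
force: [4.7, -1.5, 4.1]
gripper_width: 0.149
finger_force: 39.3
```

>>> shift_gripper(motion=[{"sy":-0.003}, {"sy":-0.002}, {"sy":-0.002}, {"sy":-0.002}, {"sy":-0.002}, {"sy":-0.001}, {"sy":-0.001}, {"sy":-0.001}, {}])

```text
time: 18.82
tcp_pos: [0.5361, -0.1953, 0.1661]
orientation: [[0.995, 0.098, 0.002], [0.098, -0.995, -0.0], [0.002, 0.0, -1.0]]
force: [4.7, 0.2, 5.5]
gripper_width: 0.149
finger_force: 39.3
```

>>> shift_gripper(motion=[{"sy":-0.001}, {"sy":-0.001}, {"sy":-0.001}, {"sy":-0.001}, {"sy":-0.001}, {"sy":-0.001}, {"sy":-0.0005}, {}])

```text
time: 19.48
tcp_pos: [0.5355, -0.1889, 0.1662]
orientation: [[0.995, 0.098, 0.002], [0.098, -0.995, -0.0], [0.002, 0.0, -1.0]]
force: [4.7, -0.6, 5.4]
gripper_width: 0.15
finger_force: 39.3
```

>>> shift_gripper(motion=[{"sy":-0.0005}, {"sy":-0.0005}, {"sy":-0.0005}, {"sy":-0.0005}, {}])

```text
time: 19.9
tcp_pos: [0.5354, -0.1881, 0.1662]
orientation: [[0.995, 0.097, 0.002], [0.097, -0.995, -0.001], [0.002, 0.002, -1.0]]
force: [7.9, -7.4, 1.8]
gripper_width: 0.151
finger_force: 39.1
```

>>> shift_gripper(motion=[{"sy":-0.0005}, {"sy":-0.0005}, {}, {}, {}])

```text
time: 20.32
tcp_pos: [0.5354, -0.188, 0.1662]
orientation: [[0.995, 0.096, 0.003], [0.096, -0.995, -0.002], [0.002, 0.003, -1.0]]
force: [9.7, -11.7, 0.1]
gripper_width: 0.148
finger_force: 39.1
```

>>> shift_gripper(motion=[{}, {}, {}, {}, {}, {}, {}, {}], finger_gap=1.0)

```text
time: 20.98
tcp_pos: [0.5345, -0.1863, 0.1657]
orientation: [[0.995, 0.097, -0.0], [0.097, -0.995, 0.0], [-0.0, -0.0, -1.0]]
force: [-0.2, -0.2, 0.5]
gripper_width: 0.999
finger_force: 0.0
```

>>> shift_gripper(motion=[{"sz":-0.02}, {"sz":-0.04}, {"sz":-0.04}, {"sz":-0.04}, {"sy":0.02, "sz":-0.01}, {"sy":0.02}, {"sy":0.02}, {}, {}])

```text
time: 21.73
tcp_pos: [0.5401, -0.2469, 0.3153]
orientation: [[0.995, 0.096, -0.001], [0.096, -0.995, 0.0], [-0.0, -0.0, -1.0]]
force: [-0.4, 0.7, -0.5]
gripper_width: 1.0
finger_force: 0.0
```

```bash
python3 - <<'E'
from h import *
import cv2
im=grab_frame('wrist')[:,:,::-1];im2=grab_frame('scene')[:,:,::-1]
m=np.hstack([cv2.resize(im,(400,300)),cv2.resize(im2,(400,300))]);cv2.imwrite('pics/f.png',m)
E
```

```text
(no output)
```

View pics/f.png

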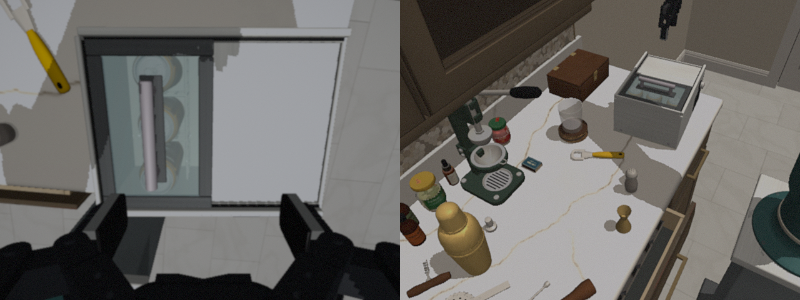

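The door is shut with three cans under the glass, the shaker and jigger haven't moved, and the arm is clear.

```bash
python3 -c "
from plant import manip, grab_frame, get_calibration, get_state
print(manip.hand_in())"
```

```text
the job is handed in; nothing more can be done
None
```

I opened the door, lowered the can upright into the middle cell, slid the door gently shut against the jamb, left the other items untouched, and handed the job in at about 22 s; no verdict was returned.

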